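Clamp the studio fence with a T-bolt

ROBOT

A 7-joint arm with a two-finger parallel gripper is mounted at the origin on the work surface. World frame = base frame: x ahead of the robot, y to its left, z up, the work surface at z = 0. Lengths are in m, angles in rad, forces in N, time in s.
With the tool pointing down it reaches from about 0.4 to 0.85 m from the base axis. Payload 6.9 kg.
Tool frame: the origin (TCP) lies midway between the tips of the shut fingers; the grasp point (between the pads) lies arm.hold_point_z behind it (arm.hold_point_z is the distance from the TCP to the grasp point, in m); z points along the fingers, y is the line along which they close (so a half turn about z gives the same grasp; the last joint's range is limited). The gripper opens to 85 mm and grips with 20 to 120 N. Pads are 22 mm wide; open, the fingers measure 114 mm over their backs; the gripper's body (76 mm by 85 mm) begins 54 mm behind the grasp point. The pads swing forward as they close: fully open they stand 13 mm farther back than shut.
Start: joints at [-1.028, 0.507, -0.238, 1.5, 0.126, 1.149, -0.155], TCP at [0.265, 0.566, 0.231] pointing down, gripper open.
Joint ranges: [-3.08, 3.08], [-0.24, 2.05], [-1.43, 1.35], [0, 2.5], [-1.52, 4.66], [0.17, 1.96], [-2.89, 2.89]. Speed limits (rad/s): [2.39, 2.39, 3.14, 3.14, 3.14, 3.14, 3.14].

INTERFACE

Orientations are given as a unit quaternion [w, x, y, z].
In Python, from station import arm gives the robot as it stands.
- The arm moves only by the tool move_arm, never from a script. Its argument "increments" is a list of rows, each an object of numbers: "rx", "ry", "rz": the turn, a rotation vector about the tool's x, y, z in rad; "dx", "dy", "dz": the shift along the tool's x, y, z in m; "gripper": the finger opening in m, from 0 to 0.0854. A call has 1 to 12 rows; each row shifts and turns the commanded pose from where the row before left it, along the tool's axes as they then stand; what a row does not reach is not made up. A row lasts 1/8 s, in which the tool goes at most 62.5 mm and 10.7 degrees, less where a joint would pass 70% of its speed; a pose out of reach is approached as far as the arm can. A call with a gripper value outside its range is refused whole. The fingers move at their own pace and stop on an object; "force" is the grip in N (left out, the last holds). Time passes only in rows, so rows that do not move let the fingers close. It gives the time, the measured TCP pose, the force, the opening and the grip force at its end, in the units of the state.
- arm.get_state(): the state, without advancing time (a new reading comes with each control period).
- arm.camera(name): name is "side" or "top" or "wrist"; returns a dict with "img" (480x640x3 uint8, red, green, blue), "fx", "fy", "cx", "cy" (pixels), "dist_coeffs" ([k1, k2, p1, p2, k3] as OpenCV has them; the pictures are not rectified), "T" (4x4, takes a point from camera to world coordinates); the wrist camera has in their place "tool_from_camera" (4x4, takes a point from camera to tool coordinates, whose origin is the TCP and whose axes are the flange's). Camera axes: x right, y down, z forward; pixel columns grow to the right and rows downward; lengths in m; the calibration is good to about 2 mm. A picture is of the moment at which its call begins: read the wrist's pose just before it. There is no depth.
- arm.close_job(): hands the job in; it is judged then, once.
Trained networks look in the newest picture that a camera, given by its name, has taken for a name from the list of things; names that differ only in an ending like _2 or _b are one class to them, and where a whole thing is asked for, a point or a joint stands for the part that bears it (a point fixed in the world has none). Each returns a list of dicts, best first, with "conf" (0 to 1); they miss things now and then, are a little off and sometimes report something else, mostly with a low value. They report only what shows in the picture. A call takes as long as a camera call. They do not tell look-alikes from the thing itself.
- arm.look_for(name, camera): "rect" ([left, top, right, bottom] in pixels, round what is visible of it).
- arm.pinpoint(name, camera): "xy" ([column, row] in pixels: a listed point, or the origin of a listed thing).
The state is a dict: "t": time; "q": joint angles; "qvel": joint speeds; "tau": joint torques, N m; "ee_pos": TCP position; "eef_rot": TCP orientation; "force": force on the tool from outside, world axes, zero at the start; "ft_torque": the same for the moment, N m; "grip_width": opening from 0.0 (shut) to 1.0 (fully open); "grasp_force": force on a finger pad.
Only numpy, scipy, OpenCV 4.12 (cv2) and the standard library are available. Lean on these libraries where they do the work, as an engineer would, in place of code of your own. Each camera call takes 0.05 s, during which the arm holds its last target. There are 200 camera calls.

TASK

Take the bolt with the straight bar handle out of the wooden stand, lower its T-head into the open stretch of the aluminium rail's slot, clear of the fence's foot, with the bar lined up along the slot. Slide it along the slot fully into the notch of the fence's foot, so that its flange passes over the foot, then turn it a quarter turn so that the bar stands square across the slot, and let go with the flange resting on the foot.

Things in the scene. Friction and masses are not known exactly. Their poses are not given: they have to be found in the camera images.
- t_bolt: Steel T-bolt, 0.25 kg, upright. Origin: on its axis at the flange's underside; z up. In mm from there: black bar handle 48 along x, 14 along y, z 26 to 52; stem 14 diameter; flange 56 diameter, z 0 to 6; neck 14 diameter down to z -24; T-head 60 along x (parallel to the bar), 16 along y, z -24 to -31. At the start it hangs loosely by its flange in a pocket of the stand.
- stand: Fixed wooden stand, 95 x 270 (y) x 40 mm high, origin under its centre. Three pockets 72 (x) x 32 mm, 90 mm apart along y, right through; a bolt hangs in each, its flange on the top. Lift a bolt 35 mm to clear it. The others, not wanted: one with a round knob (36 mm wide), one with a small round cap; both end 50 mm or less above their flange's underside.
- rail: Fixed aluminium T-slot rail on the bench, 400 (x) x 98 x 36 mm high, origin under its centre, z up. The slot runs along x at y = 0 over the whole length: mouth 34 mm wide between lips that lie 28 to 36 mm above the bench; below them a channel 78 mm wide, 4 to 28 mm above the bench.
- notch_seat (a point): Bolt axis when home in the fence's notch; 36 mm above the bench, axes as the rail's, +x to the open slot. Fixed fence: 6 mm steel foot on the rail (top at 42 mm), notch 30 mm wide from x = 38 (mouth) to -7 (closed end); 130 mm or more of free slot beyond. Plywood upright 106 mm tall at x = -87 to -102. With its origin 42 to 52 mm high the bolt slides over the foot, head under the lips.
There are look-alikes about, which are no part of the job. Leave any orange or purple look-alike of the t_bolt alone.

How it is judged:
By the outcome, as a careful person would: the job done as asked, in the order asked, and still so for the second after the job is handed in, with the robot touching nothing.
It also fails if it takes over 45 s, if anything falls off the work surface, if the arm or the gripper's body presses on something with over 40 N, if the wrist force passes 120 N, or if a joint passes its speed limit or range.

## Working session

There is one attempt and no reset: what is moved stays moved. The work goes in short steps, Python scripts to look and compute and a tool call to move; the robot and the scene stay as the last step left them, time stands still between calls to the robot, and variables do not carry over. Pictures are saved under pics/ and viewed, at most 10 in all, crops included, and the job is handed in when it is done.

Besides the shell and the picture viewer there is one more tool, called after "Call:" in YAML: its name, and indented under it one key for each argument. move_arm: Moves the arm, as the interface text tells. Its arguments: {"type":"object","properties":{"increments":{"type":"array"},"force":{"type":"number"}},"required":["increments"]}

```bash
mkdir -p pics; cat > h.py <<'E'
import numpy as np, cv2
from station import arm
def ray(c,uv,T=None):
    K=np.array([[c["fx"],0,c["cx"]],[0,c["fy"],c["cy"]],[0,0,1]])
    n=cv2.undistortPoints(np.array([[uv]],float),K,np.array(c["dist_coeffs"],float))[0,0]
    T=np.array(c["T"] if T is None else T)
    return T[:3,3],T[:3,:3]@np.array([n[0],n[1],1])
def onz(c,uv,z,T=None):
    o,d=ray(c,uv,T); return o+d*(z-o[2])/d[2]
def proj(c,P,T=None):
    T=np.linalg.inv(np.array(c["T"] if T is None else T))
    K=np.array([[c["fx"],0,c["cx"]],[0,c["fy"],c["cy"]],[0,0,1]])
    r,_=cv2.Rodrigues(T[:3,:3])
    return cv2.projectPoints(np.array(P,float).reshape(-1,1,3),r,T[:3,3],K,np.array(c["dist_coeffs"],float))[0][:,0]
def toolT(s):
    w,x,y,z=s["eef_rot"]
    from scipy.spatial.transform import Rotation as R
    T=np.eye(4);T[:3,:3]=R.from_quat([x,y,z,w]).as_matrix();T[:3,3]=s["ee_pos"];return T
def wrist():
    s=arm.get_state();c=arm.camera("wrist");return s,c,toolT(s)@np.array(c["tool_from_camera"])
def save(n,img): cv2.imwrite("pics/"+n,cv2.cvtColor(img,cv2.COLOR_RGB2BGR))
E
python3 - <<'E'
from h import *
s=arm.get_state();print(s,arm.hold_point_z)
np.set_printoptions(precision=4,suppress=True)
for n in("top","side"):
    c=arm.camera(n);save(n+"0.png",c["img"]);print(n,np.array(c["T"]))
    for t,z in(("t_bolt",.04),("stand",0),("rail",0),("notch_seat",.036)):
        print(t,[(np.round(d["xy"]),round(d["conf"],2),onz(c,d["xy"],z)) for d in arm.pinpoint(t,n)])
E
```

```text
{'t': 0.0, 'q': array([-1.02748806,  0.50832253, -0.2375276 ,  1.50112288,  0.12569752,
        1.14889504, -0.15477662]), 'qvel': array([-0.00037535,  0.00102627,  0.00066476,  0.00059783,  0.00113694,
       -0.00021866, -0.0001674 ]), 'tau': array([ 1.24541916e-04, -6.20596433e+01, -2.18640044e+00, -2.49655169e+01,
        1.28224050e-02,  1.16336276e-02, -1.50308250e-05]), 'ee_pos': array([0.26483008, 0.56557043, 0.23044271]), 'eef_rot': array([-1.76320151e-04,  2.17139954e-01,  9.76140086e-01, -8.61496980e-04]), 'force': array([ 0.28658956,  0.57903835, -0.81306341]), 'ft_torque': array([-0.00262985,  0.01479522,  0.01478261]), 'grasp_force': 0.0, 'grip_width': 0.9984745180474345} 0.0187
top [[-0.0253 -0.9925  0.1199  0.4169]
 [-0.9997  0.0258  0.0031  0.0727]
 [-0.0062 -0.1198 -0.9928  0.8722]
 [ 0.      0.      0.      1.    ]]
t_bolt [(array([235., 332.]), 0.95, array([0.3797, 0.2151, 0.04  ])), (array([241., 264.]), 0.87, array([0.4866, 0.2043, 0.04  ])), (array([319., 280.]), 0.65, array([0.4577, 0.0828, 0.04  ]))]
stand [(array([371., 294.]), 0.77, array([ 0.4357, -0.0006,  0.    ])), (array([344., 181.]), 0.62, array([0.6245, 0.0369, 0.    ]))]
rail [(array([346., 181.]), 0.95, array([0.6242, 0.0338, 0.    ]))]
notch_seat [(array([368., 174.]), 0.83, array([0.6262, 0.0006, 0.036 ]))]
side [[ 0.9123 -0.2091  0.3521  0.3055]
 [-0.409  -0.5097  0.757  -0.4514]
 [ 0.0212 -0.8346 -0.5505  0.4108]
 [ 0.      0.      0.      1.    ]]
t_bolt [(array([191., 218.]), 0.92, array([0.3822, 0.209 , 0.04  ])), (array([253., 212.]), 0.62, array([0.4795, 0.1894, 0.04  ])), (array([260., 248.]), 0.57, array([0.4571, 0.0835, 0.04  ]))]
stand [(array([266., 309.]), 0.97, array([ 0.437 , -0.0011,  0.    ]))]
rail [(array([374., 266.]), 0.96, array([0.6198, 0.0305, 0.    ]))]
notch_seat [(array([394., 260.]), 0.98, array([ 0.6245, -0.0107,  0.036 ]))]
```

View pics/top0.png

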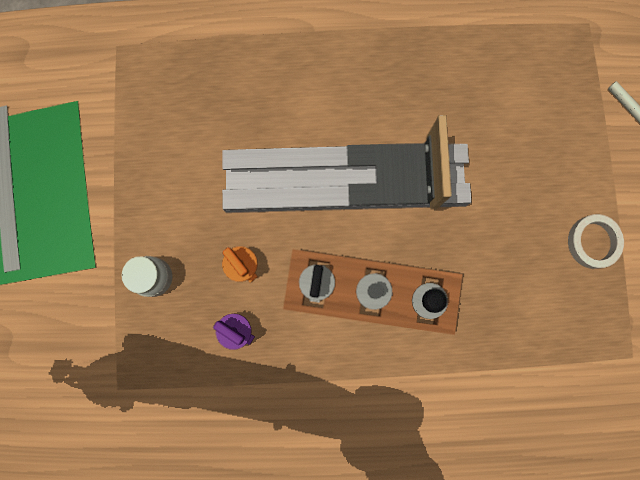

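View pics/side0.png

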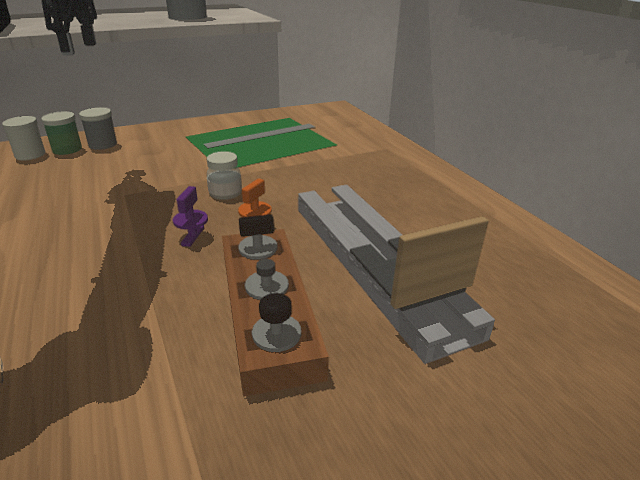

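The top view holds these candidates: black-bar bolt in the stand (317,281), orange look-alike (240,263), purple look-alike (233,331), small cap bolt (374,291) and round-knob bolt (433,300). The side view agrees. I choose (317,281), the black straight bar hanging in the stand. The fence's notch opens to the left, which is world +y. Next I take the directions and a close crop.

```bash
cat >> h.py <<'E'
def plan(xyz,yaw):
    """tool-down target, yaw = angle of tool y in world; prints rz then shift in turned tool axes"""
    s=arm.get_state();T=toolT(s);a=np.arctan2(T[1,1],T[0,1])
    d=(yaw-a+np.pi/2)%np.pi-np.pi/2           # half-turn symmetric
    rz=-d; y=a+d; ey=np.array([np.cos(y),np.sin(y),0]); ez=np.array([0,0,-1.]); ex=np.cross(ey,ez)
    v=np.array(xyz)-T[:3,3]
    print("yaw now %.4f -> %.4f rz %.4f  shift(after turn) %s tilt z %s q7 %.3f"%(a,y,rz,np.round([v@ex,v@ey,v@ez],4),np.round(T[:3,2],4),s["q"][6]))
E
python3 - <<'E'
from h import *
c=arm.camera("top");im=c["img"]
g=im[245:320,290:345].astype(int)
m=((g.max(2)<60)).astype(np.uint8)
n,l,st,ce=cv2.connectedComponentsWithStats(m);k=1+st[1:,4].argmax()
pts=np.argwhere(l==k)[:,::-1]+[290,245]
r=cv2.minAreaRect(pts.astype(np.float32));b=cv2.boxPoints(r);print(r,st[k])
W=np.array([onz(c,p,.092)[:2] for p in b]);print(W,W.mean(0))
print("rail lip edge pts",[onz(c,p,.036)[:2] for p in[(223,151),(347,146),(223,169),(375,167),(226,190),(375,184)]])
save("crop1.png",cv2.resize(im[235:345,200:380],None,fx=4,fy=4,interpolation=cv2.INTER_CUBIC))
for i in range(4):
    e=W[(i+1)%4]-W[i];print(np.linalg.norm(e),np.arctan2(e[1],e[0]))
plan([0.455,0.08,0.22],np.pi/2+0.1)
E
```

```text
((316.2310485839844, 280.4596862792969), (9.197107315063477, 31.99209213256836), 8.53076457977295) [ 20  20  13  32 293]
[[0.43312607 0.09712989]
 [0.47918069 0.08912613]
 [0.47683406 0.07584619]
 [0.43081278 0.08392625]] [0.4549884  0.08650711]
rail lip edge pts [array([0.67130024, 0.23420845]), array([0.67361233, 0.03255135]), array([0.64114358, 0.23408216]), array([ 0.63747857, -0.01142027]), array([0.6062552 , 0.22912675]), array([ 0.6094618 , -0.01030449])]
0.046744922245899344 -0.1720699376754689
0.013485671398828928 -1.745695510854277
0.04672521345010026 2.967791857003189
0.013404755307915375 1.397355572995108
yaw now 1.1330 -> 1.6708 rz -0.5378  shift(after turn) [-0.1406 -0.5026  0.0112] tilt z [-1.e-04 -1.e-04 -1.e+00] q7 -0.155
```

View pics/crop1.png

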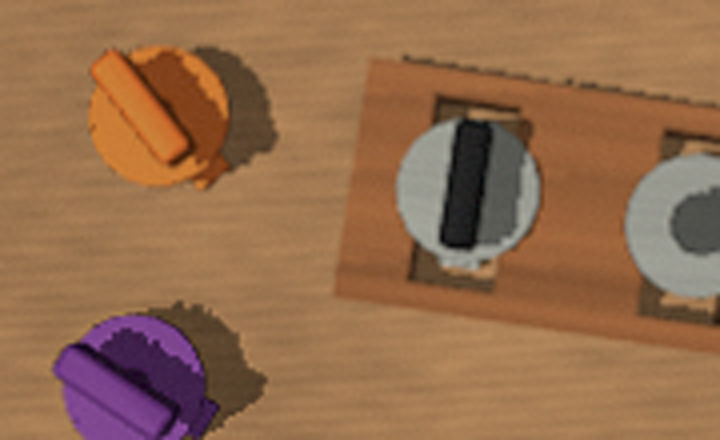

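The crop confirms it: a steel flange with a black bar, bar at about (465,185) in the crop, hanging in the stand's end pocket. The orange and purple look-alikes stay on the left. Moving above it.

Call:
move_arm:
  increments:
    - {"rz":-0.134}
    - {"rz":-0.133}
    - {"dx":-0.03,"dy":-0.049,"gripper":0.0854}
    - {"dx":-0.03,"dy":-0.049}
    - {"dx":-0.03,"dy":-0.049}
    - {"dx":-0.03,"dy":-0.049}
    - {"dx":-0.03,"dy":-0.049}
    - {"dx":-0.03,"dy":-0.049}
    - {"dx":-0.03,"dy":-0.049}
    - {"dx":-0.03,"dy":-0.049}
    - {"dx":-0.029,"dy":-0.048,"dz":0.01}
    - {}

```text
invalid input
```

```bash
python3 - <<'E'
from h import *
s,c,T=wrist();im=c["img"];save("w1.png",im)
print(s["t"],s["ee_pos"],s["q"]);plan([0.455,0.0865,0.06],1.399)
print("exp",proj(c,[[.455,.0865,.092],[.458,.083,.04]],T))
for d in arm.look_for("t_bolt","wrist"):print(d)
for d in arm.pinpoint("t_bolt","wrist"):print(d,onz(c,d["xy"],.04,T))
E
```

```text
0.55 [0.26494922 0.5660054  0.23123339] [-1.02750328  0.50752882 -0.23762486  1.50027092  0.125686    1.14890898
 -0.15477766]
yaw now 1.1329 -> 1.3990 rz -0.2661  shift(after turn) [-0.2692 -0.44    0.1713] tilt z [-0.  0. -1.] q7 -0.155
exp [[ 14.94062657 547.97070727]
 [ 39.789708   513.99199287]]
{'rect': [75.3, 442.2, 114.2, 480.0], 'conf': 0.8}
```

View pics/w1.png

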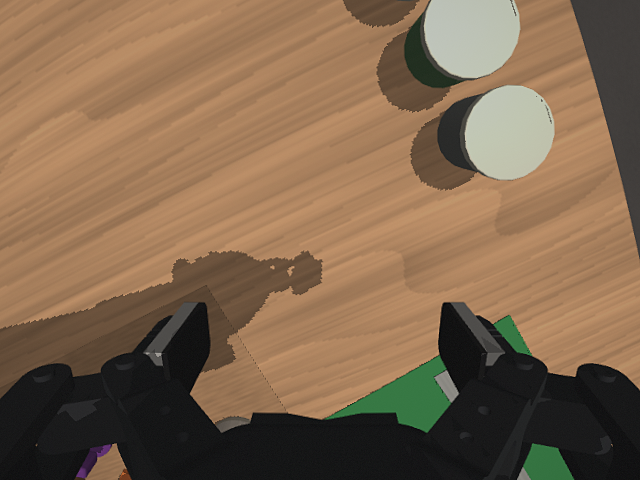

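The move was refused and the arm is still at the start. The wrist picture shows only mugs at the top right and the fingers at the bottom. I'll retry without an empty row.

Call:
move_arm:
  increments:
    - {"rz":-0.134}
    - {"rz":-0.133}
    - {"dx":-0.03,"dy":-0.049}
    - {"dx":-0.03,"dy":-0.049}
    - {"dx":-0.03,"dy":-0.049}
    - {"dx":-0.03,"dy":-0.049}
    - {"dx":-0.03,"dy":-0.049}
    - {"dx":-0.03,"dy":-0.049}
    - {"dx":-0.03,"dy":-0.049}
    - {"dx":-0.03,"dy":-0.049}
    - {"dx":-0.029,"dy":-0.048,"dz":0.01}
    - {"dz":0}

```text
invalid input
```

```bash
python3 - <<'E'
from h import *
s,c,T=wrist();im=c["img"];save("w1b.png",im)
print(s["t"],s["ee_pos"],s["q"]);plan([0.455,0.0865,0.06],1.399)
print("exp",proj(c,[[.455,.0865,.092],[.458,.083,.04]],T))
for d in arm.look_for("t_bolt","wrist"):print(d)
for d in arm.pinpoint("t_bolt","wrist"):print(d,onz(c,d["xy"],.04,T))
E
```

```text
0.7 [0.26496293 0.56603773 0.23126437] [-1.02749825  0.50751466 -0.23762215  1.50020651  0.12567144  1.14890218
 -0.15480472]
yaw now 1.1330 -> 1.3990 rz -0.2660  shift(after turn) [-0.2692 -0.44    0.1713] tilt z [ 0.e+00  1.e-04 -1.e+00] q7 -0.155
exp [[ 14.92257275 547.98238289]
 [ 39.76895638 514.00466016]]
{'rect': [74.8, 445.3, 114.8, 480.0], 'conf': 0.6}
{'xy': [87.0, 432.4], 'conf': 0.93} [0.37433159 0.22896623 0.04      ]
```

View pics/w1b.png

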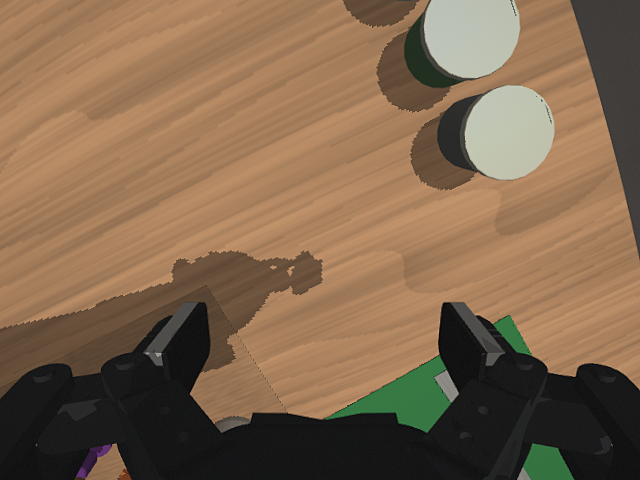

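The arm still hasn't moved and the picture is unchanged. I'll test the row format with all keys given.

Call:
move_arm:
  increments:
    - {"dx":0,"dy":0,"dz":0,"rx":0,"ry":0,"rz":-0.134,"gripper":0.085}

```text
t: 0.98
ee_pos: [0.2649, 0.5661, 0.2313]
eef_rot: [0.0, 0.15, 0.989, -0.0]
force: [-0.6, -0.0, 0.0]
grip_width: 0.995
grasp_force: 0.0
```

Call:
move_arm:
  increments:
    - {"dx":0,"dy":0,"dz":0,"rx":0,"ry":0,"rz":-0.133,"gripper":0.085}
    - {"dx":-0.03,"dy":-0.049,"dz":0,"rx":0,"ry":0,"rz":0,"gripper":0.085}
    - {"dx":-0.03,"dy":-0.049,"dz":0,"rx":0,"ry":0,"rz":0,"gripper":0.085}
    - {"dx":-0.03,"dy":-0.049,"dz":0,"rx":0,"ry":0,"rz":0,"gripper":0.085}
    - {"dx":-0.03,"dy":-0.049,"dz":0,"rx":0,"ry":0,"rz":0,"gripper":0.085}
    - {"dx":-0.03,"dy":-0.049,"dz":0,"rx":0,"ry":0,"rz":0,"gripper":0.085}
    - {"dx":-0.03,"dy":-0.049,"dz":0,"rx":0,"ry":0,"rz":0,"gripper":0.085}
    - {"dx":-0.03,"dy":-0.049,"dz":0,"rx":0,"ry":0,"rz":0,"gripper":0.085}
    - {"dx":-0.03,"dy":-0.049,"dz":0,"rx":0,"ry":0,"rz":0,"gripper":0.085}
    - {"dx":-0.029,"dy":-0.048,"dz":0.01,"rx":0,"ry":0,"rz":0,"gripper":0.085}
    - {"dx":0,"dy":0,"dz":0,"rx":0,"ry":0,"rz":0,"gripper":0.085}

```text
t: 2.35
ee_pos: [0.4562, 0.0819, 0.2208]
eef_rot: [-0.0, 0.089, 0.996, -0.001]
force: [-0.0, 0.4, -0.1]
grip_width: 0.995
grasp_force: 0.0
```

```bash
python3 - <<'E'
from h import *
s,c,T=wrist();im=c["img"];save("w2.png",im)
print(s["t"],s["ee_pos"],s["q"]);plan([0.455,0.0865,0.06],1.399)
print("exp",proj(c,[[.455,.0865,.092],[.458,.083,.04]],T))
for d in arm.look_for("t_bolt","wrist"):print(d)
for d in arm.pinpoint("t_bolt","wrist"):print(d,onz(c,d["xy"],.04,T))
E
```

```text
2.35 [0.45621263 0.08188753 0.22079352] [-0.1064451   0.26796976 -0.16200854  1.92195863  0.05455812  0.95663378
  1.09760938]
yaw now 1.3953 -> 1.3990 rz -0.0037  shift(after turn) [0.0009 0.0016 0.1611] tilt z [-4.e-04 -4.e-04 -1.e+00] q7 1.096
exp [[330.47811184 228.3034797 ]
 [326.12372238 218.05171569]]
{'rect': [436.9, 190.2, 519.3, 264.1], 'conf': 0.97}
{'rect': [424.4, 57.3, 534.1, 132.6], 'conf': 0.59}
{'xy': [330.8, 215.2], 'conf': 0.95} [0.45627673 0.08731726 0.04      ]
{'xy': [471.1, 225.3], 'conf': 0.69} [0.48602357 0.20453792 0.04      ]
{'xy': [471.0, 95.5], 'conf': 0.69} [0.38001148 0.21396606 0.04      ]
```

View pics/w2.png

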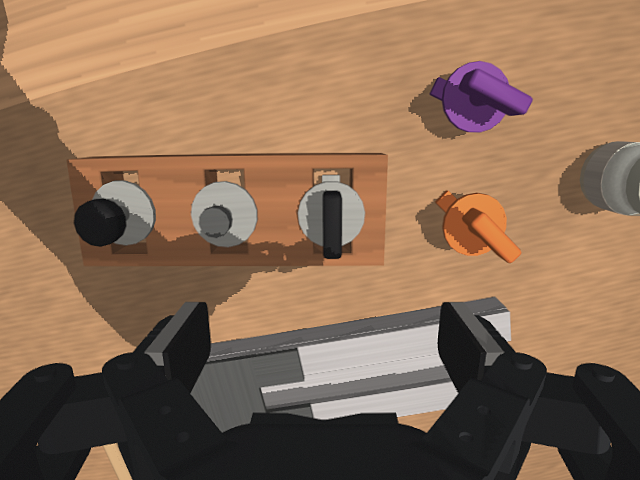

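The bar sits upright in the picture at (332,225), against a projected (330,228), so it is aligned and about 1 mm off. The purple (475,95) and orange (475,222) look-alikes are clear. Descending and gripping.

Call:
move_arm:
  increments:
    - {"dx":0.001,"dy":0.002,"dz":0.04,"rx":0,"ry":0,"rz":-0.003,"gripper":0.07}
    - {"dx":0,"dy":0,"dz":0.04,"rx":0,"ry":0,"rz":0,"gripper":0.07}
    - {"dx":0,"dy":0,"dz":0.04,"rx":0,"ry":0,"rz":0,"gripper":0.07}
    - {"dx":0,"dy":0,"dz":0.03,"rx":0,"ry":0,"rz":0,"gripper":0.07}
    - {"dx":0,"dy":0,"dz":0.011,"rx":0,"ry":0,"rz":0,"gripper":0.07}
    - {"dx":0,"dy":0,"dz":0,"rx":0,"ry":0,"rz":0,"gripper":0.005}
    - {"dx":0,"dy":0,"dz":0,"rx":0,"ry":0,"rz":0,"gripper":0.005}
    - {"dx":0,"dy":0,"dz":0,"rx":0,"ry":0,"rz":0,"gripper":0.005}
    - {"dx":0,"dy":0,"dz":0,"rx":0,"ry":0,"rz":0,"gripper":0.005}
    - {"dx":0,"dy":0,"dz":0,"rx":0,"ry":0,"rz":0,"gripper":0.005}
  force: 60

```text
t: 3.75
ee_pos: [0.4553, 0.0889, 0.0614]
eef_rot: [0.001, 0.084, 0.996, 0.0]
force: [-1.5, -0.1, 6.4]
grip_width: 0.155
grasp_force: 58.5
```

Call:
move_arm:
  increments:
    - {"dx":0,"dy":0,"dz":-0.015,"rx":0,"ry":0,"rz":0,"gripper":0.005}
    - {"dx":0,"dy":0,"dz":-0.02,"rx":0,"ry":0,"rz":0,"gripper":0.005}
    - {"dx":0,"dy":0,"dz":-0.025,"rx":0,"ry":0,"rz":0,"gripper":0.005}
    - {"dx":0,"dy":0,"dz":-0.025,"rx":0,"ry":0,"rz":0,"gripper":0.005}
    - {"dx":0,"dy":0,"dz":-0.025,"rx":0,"ry":0,"rz":0,"gripper":0.005}
    - {"dx":0,"dy":0,"dz":0,"rx":0,"ry":0,"rz":0,"gripper":0.005}

```text
t: 4.5
ee_pos: [0.4556, 0.089, 0.172]
eef_rot: [0.002, 0.084, 0.996, 0.001]
force: [0.4, 0.2, -2.8]
grip_width: 0.154
grasp_force: 58.8
```

```bash
python3 - <<'E'
from h import *
c=arm.camera("top");im=cv2.cvtColor(cv2.imread("pics/top0.png"),cv2.COLOR_BGR2GRAY)
s=arm.get_state();print(s["t"],s["ee_pos"],s["force"],s["grip_width"])
def edge(cols,r0,r1,sgn):
    out=[]
    for u in cols:
        g=np.diff(cv2.GaussianBlur(im,(3,3),0)[r0:r1,u].astype(float))*sgn
        k=g.argmax(); 
        a,b,d=g[max(k-1,0)],g[k],g[min(k+1,len(g)-1)]
        out.append((u,r0+k+.5+(a-d)/(2*(a-2*b+d)+1e-9)))
    return np.array(out)
print("col 280",im[140:215,280].tolist());print("row175",im[175,340:390].tolist())
print("col 360",im[140:215,360].tolist())
for nm,cols,r0,r1,sg in(("far outer",range(232,340,4),140,158,1),("far inner",range(232,340,4),160,174,-1),("near inner",range(232,340,4),184,196,1),("near outer",range(232,340,4),200,213,-1)):
    e=edge(cols,r0,r1,sg);W=np.array([onz(c,p,.036)[:2] for p in e])
    p=np.polyfit(W[:,1],W[:,0],1);res=W[:,0]-np.polyval(p,W[:,1]);print(nm,"dx/dy %.4f x@y.15 %.4f x@0 %.4f res %.4f"%(p[0],np.polyval(p,.15),np.polyval(p,0),res.std()))
E
```

```text
4.55 [0.45485491 0.08876946 0.17080363] [-0.38165404  0.42560619 -3.29174479] 0.14985364843758658
col 280 [140, 130, 132, 133, 133, 129, 129, 125, 164, 177, 175, 175, 171, 171, 173, 176, 178, 177, 174, 176, 177, 180, 180, 175, 177, 182, 175, 75, 80, 97, 121, 182, 180, 178, 181, 186, 180, 179, 178, 183, 185, 183, 179, 184, 184, 185, 182, 173, 168, 179, 177, 176, 176, 175, 180, 179, 182, 181, 182, 178, 179, 180, 181, 184, 180, 184, 181, 145, 58, 66, 62, 103, 140, 130, 131]
row175 [179, 181, 179, 180, 180, 181, 183, 181, 182, 183, 179, 181, 184, 182, 180, 181, 183, 183, 179, 183, 179, 182, 180, 182, 179, 182, 180, 177, 181, 180, 180, 182, 180, 181, 185, 143, 89, 78, 80, 78, 76, 77, 73, 73, 78, 78, 79, 78, 77, 77]
col 360 [124, 130, 128, 131, 109, 74, 77, 74, 76, 77, 72, 76, 74, 75, 78, 77, 79, 75, 79, 78, 77, 77, 76, 75, 73, 47, 91, 101, 98, 127, 187, 177, 176, 176, 181, 179, 178, 176, 179, 179, 181, 187, 181, 139, 72, 77, 75, 74, 81, 77, 74, 73, 76, 77, 78, 78, 77, 76, 78, 78, 75, 77, 79, 79, 76, 66, 60, 69, 64, 100, 142, 137, 130, 135, 135]
far outer dx/dy -0.0006 x@y.15 0.6735 x@0 0.6736 res 0.0004
far inner dx/dy 0.0010 x@y.15 0.6424 x@0 0.6423 res 0.0002
near inner dx/dy -0.0192 x@y.15 0.6043 x@0 0.6072 res 0.0037
near outer dx/dy -0.0022 x@y.15 0.5760 x@0 0.5764 res 0.0003
```

Call:
move_arm:
  increments:
    - {"dx":0,"dy":0,"dz":0,"rx":0,"ry":0,"rz":-0.174,"gripper":0.005}
    - {"dx":0,"dy":0,"dz":0,"rx":0,"ry":0,"rz":-0.174,"gripper":0.005}
    - {"dx":0,"dy":0,"dz":0,"rx":0,"ry":0,"rz":-0.174,"gripper":0.005}
    - {"dx":0,"dy":0,"dz":0,"rx":0,"ry":0,"rz":-0.174,"gripper":0.005}
    - {"dx":0,"dy":0,"dz":0,"rx":0,"ry":0,"rz":-0.174,"gripper":0.005}
    - {"dx":0,"dy":0,"dz":0,"rx":0,"ry":0,"rz":-0.174,"gripper":0.005}
    - {"dx":0,"dy":0,"dz":0,"rx":0,"ry":0,"rz":-0.174,"gripper":0.005}
    - {"dx":0,"dy":0,"dz":0,"rx":0,"ry":0,"rz":-0.174,"gripper":0.005}
    - {"dx":0,"dy":0,"dz":0,"rx":0,"ry":0,"rz":-0.174,"gripper":0.005}
    - {"dx":0,"dy":0,"dz":0,"rx":0,"ry":0,"rz":-0.173,"gripper":0.005}
    - {"dx":0,"dy":0,"dz":0,"rx":0,"ry":0,"rz":0,"gripper":0.005}

```text
t: 5.92
ee_pos: [0.4539, 0.0885, 0.1692]
eef_rot: [-0.001, -0.707, 0.707, 0.001]
force: [0.2, 0.3, -2.3]
grip_width: 0.151
grasp_force: 58.6
```

Call:
move_arm:
  increments:
    - {"dx":-0.01,"dy":-0.034,"dz":0,"rx":0,"ry":0,"rz":0,"gripper":0.005}
    - {"dx":-0.01,"dy":-0.034,"dz":0,"rx":0,"ry":0,"rz":0,"gripper":0.005}
    - {"dx":-0.01,"dy":-0.034,"dz":0,"rx":0,"ry":0,"rz":0,"gripper":0.005}
    - {"dx":-0.011,"dy":-0.034,"dz":0,"rx":0,"ry":0,"rz":0,"gripper":0.005}
    - {"dx":0,"dy":-0.034,"dz":0,"rx":0,"ry":0,"rz":0,"gripper":0.005}
    - {"dx":0,"dy":0,"dz":0,"rx":0,"ry":0,"rz":0,"gripper":0.005}
    - {"dx":0,"dy":0,"dz":0,"rx":0,"ry":0,"rz":0,"gripper":0.005}

```text
t: 6.8
ee_pos: [0.6235, 0.13, 0.1692]
eef_rot: [-0.001, -0.707, 0.708, 0.001]
force: [-0.0, -0.4, -2.4]
grip_width: 0.149
grasp_force: 59.2
```

```bash
python3 - <<'E'
from h import *
c=arm.camera("top")
print("closed end",onz(c,(375.3,175),.042),"notch edges",onz(c,(360,164.8),.042),onz(c,(360,183),.042))
s,w,T=wrist();print(s["t"],s["ee_pos"]);plan([.625,.13,.0685],np.pi)
cs=arm.camera("side")
p=s["ee_pos"]-[0,0,.0214]
print("exp bolt origin",p,"side px",proj(cs,[p]))
for d in arm.pinpoint("t_bolt","side")+arm.look_for("t_bolt","side"):print(d)
a,b=cs["img"],c["img"]
canvas=np.zeros((600,800,3),np.uint8);canvas[:300,:400]=cv2.resize(b[80:320,180:500],(400,300))
canvas[:300,400:]=cv2.resize(a[60:360,160:560],(400,300))
canvas[300:,:400]=cv2.resize(w["img"],(400,300));save("m3.png",canvas)
E
```

```text
closed end [ 0.62275783 -0.01077049  0.042     ] notch edges [0.64009422 0.01305512 0.042     ] [0.61029356 0.01411803 0.042     ]
6.85 [0.62337166 0.13002528 0.16964098]
yaw now 3.1413 -> 3.1416 rz -0.0003  shift(after turn) [-0.     -0.0015  0.1015] tilt z [-1.1e-03 -4.0e-04 -1.0e+00] q7 2.578
exp bolt origin [0.62337166 0.13002528 0.14824098] side px [[351.79715653 150.21238639]]
{'xy': [192.5, 219.7], 'conf': 0.93}
{'xy': [254.4, 210.9], 'conf': 0.56}
{'rect': [236.1, 177.8, 273.4, 233.1], 'conf': 0.89}
{'rect': [174.2, 187.6, 207.8, 250.4], 'conf': 0.79}
{'rect': [334.4, 118.6, 369.7, 176.7], 'conf': 0.67}
```

View pics/m3.png

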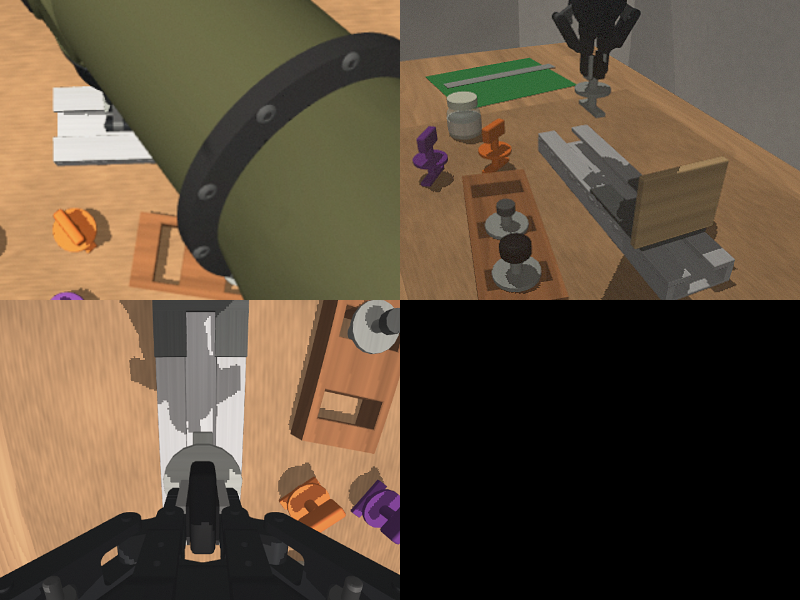

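The composite shows the bolt held upright over the open slot. In the wrist view the bar and head are at (203,440–550), in line with the slot centre at about x = 201, and the side view shows it hanging straight. Joint 7 is near its limit at 2.58, so I'll make a half turn back in the air; the grasp stays the same.

Call:
move_arm:
  increments:
    - {"dx":0,"dy":0,"dz":0,"rx":0,"ry":0,"rz":0.175,"gripper":0.005}
    - {"dx":0,"dy":0,"dz":0,"rx":0,"ry":0,"rz":0.175,"gripper":0.005}
    - {"dx":0,"dy":0,"dz":0,"rx":0,"ry":0,"rz":0.175,"gripper":0.005}
    - {"dx":0,"dy":0,"dz":0,"rx":0,"ry":0,"rz":0.175,"gripper":0.005}
    - {"dx":0,"dy":0,"dz":0,"rx":0,"ry":0,"rz":0.175,"gripper":0.005}
    - {"dx":0,"dy":0,"dz":0,"rx":0,"ry":0,"rz":0.175,"gripper":0.005}
    - {"dx":0,"dy":0,"dz":0,"rx":0,"ry":0,"rz":0.175,"gripper":0.005}
    - {"dx":0,"dy":0,"dz":0,"rx":0,"ry":0,"rz":0.175,"gripper":0.005}
    - {"dx":0,"dy":0,"dz":0,"rx":0,"ry":0,"rz":0.175,"gripper":0.005}
    - {"dx":0,"dy":0,"dz":0,"rx":0,"ry":0,"rz":0.175,"gripper":0.005}

```text
t: 8.3
ee_pos: [0.6243, 0.1301, 0.1706]
eef_rot: [0.0, 0.092, 0.996, 0.0]
force: [0.5, -0.0, -2.5]
grip_width: 0.156
grasp_force: 59.2
```

Call:
move_arm:
  increments:
    - {"dx":0,"dy":0,"dz":0,"rx":0,"ry":0,"rz":0.175,"gripper":0.005}
    - {"dx":0,"dy":0,"dz":0,"rx":0,"ry":0,"rz":0.175,"gripper":0.005}
    - {"dx":0,"dy":0,"dz":0,"rx":0,"ry":0,"rz":0.175,"gripper":0.005}
    - {"dx":0,"dy":0,"dz":0,"rx":0,"ry":0,"rz":0.175,"gripper":0.005}
    - {"dx":0,"dy":0,"dz":0,"rx":0,"ry":0,"rz":0.175,"gripper":0.005}
    - {"dx":0,"dy":0,"dz":0,"rx":0,"ry":0,"rz":0.175,"gripper":0.005}
    - {"dx":0,"dy":0,"dz":0,"rx":0,"ry":0,"rz":0.175,"gripper":0.005}
    - {"dx":0,"dy":0,"dz":0,"rx":0,"ry":0,"rz":0.166,"gripper":0.005}
    - {"dx":0,"dy":0,"dz":0,"rx":0,"ry":0,"rz":0,"gripper":0.005}
    - {"dx":0,"dy":0,"dz":0,"rx":0,"ry":0,"rz":0,"gripper":0.005}

```text
t: 9.55
ee_pos: [0.6244, 0.1301, 0.1704]
eef_rot: [-0.0, 0.705, 0.709, 0.0]
force: [0.2, 1.1, -2.5]
grip_width: 0.151
grasp_force: 59.2
```

```bash
python3 - <<'E'
from h import *
s,w,T=wrist();print(s["t"],s["ee_pos"]);plan([.625,.13,.0685],0)
im=w["img"]
for nm,P in(("slot",[[.642,.1,.036],[.608,.1,.036]]),("head tip",[s["ee_pos"]+[0,-.03,-.0214-.024],s["ee_pos"]+[0,.03,-.0214-.024]]),("bar",[s["ee_pos"]+[0,-.024,.0306],s["ee_pos"]+[0,.024,.0306]])):print(nm,proj(w,P,T))
save("w4.png",im)
E
```

```text
9.55 [0.62442145 0.1301424  0.17040211]
yaw now 0.0040 -> 0.0000 rz 0.0040  shift(after turn) [-0.      0.0005  0.1019] tilt z [-0.e+00  3.e-04 -1.e+00] q7 -0.064
slot [[346.46524168 268.46497721]
 [301.2038047  268.21800349]]
head tip [[322.70762779 323.55369086]
 [323.30467605 212.68191934]]
bar [[322.13083442 410.39084692]
 [322.81005082 280.28496458]]
```

View pics/w4.png

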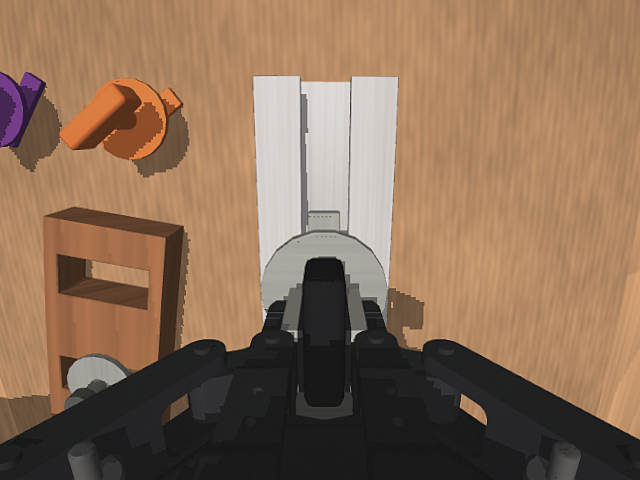

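The bar (column 322) and the head tip (324,212) match the projections. The slot walls at columns 302 and 350 centre on about 326, so I shift 1.5 mm towards +x. The T-head is lined up with the slot, so I lower it.

Call:
move_arm:
  increments:
    - {"dx":0,"dy":0.0015,"dz":0.02,"rx":0,"ry":0,"rz":0.004,"gripper":0.005}
    - {"dx":0,"dy":0,"dz":0.02,"rx":0,"ry":0,"rz":0,"gripper":0.005}
    - {"dx":0,"dy":0,"dz":0.02,"rx":0,"ry":0,"rz":0,"gripper":0.005}
    - {"dx":0,"dy":0,"dz":0.015,"rx":0,"ry":0,"rz":0,"gripper":0.005}
    - {"dx":0,"dy":0,"dz":0.015,"rx":0,"ry":0,"rz":0,"gripper":0.005}
    - {"dx":0,"dy":0,"dz":0.012,"rx":0,"ry":0,"rz":0,"gripper":0.005}
    - {"dx":0,"dy":0,"dz":0,"rx":0,"ry":0,"rz":0,"gripper":0.005}
    - {"dx":0,"dy":0,"dz":0,"rx":0,"ry":0,"rz":0,"gripper":0.005}

```text
t: 10.6
ee_pos: [0.6265, 0.1299, 0.0687]
eef_rot: [0.0, 0.708, 0.706, 0.0]
force: [0.1, -0.1, -1.9]
grip_width: 0.153
grasp_force: 59.2
```

Call:
move_arm:
  increments:
    - {"dx":-0.02,"dy":0,"dz":0,"rx":0,"ry":0,"rz":0,"gripper":0.005}
    - {"dx":-0.02,"dy":0,"dz":0,"rx":0,"ry":0,"rz":0,"gripper":0.005}
    - {"dx":-0.02,"dy":0,"dz":0,"rx":0,"ry":0,"rz":0,"gripper":0.005}
    - {"dx":-0.02,"dy":0,"dz":0,"rx":0,"ry":0,"rz":0,"gripper":0.005}
    - {"dx":-0.02,"dy":0,"dz":0,"rx":0,"ry":0,"rz":0,"gripper":0.005}
    - {"dx":-0.015,"dy":0,"dz":0,"rx":0,"ry":0,"rz":0,"gripper":0.005}
    - {"dx":-0.012,"dy":0,"dz":0,"rx":0,"ry":0,"rz":0,"gripper":0.005}
    - {"dx":0,"dy":0,"dz":0,"rx":0,"ry":0,"rz":0,"gripper":0.005}
    - {"dx":0,"dy":0,"dz":0,"rx":0,"ry":0,"rz":0,"gripper":0.005}

```text
t: 11.72
ee_pos: [0.6258, 0.004, 0.0682]
eef_rot: [-0.0, 0.708, 0.706, 0.0]
force: [-1.5, 0.5, -2.1]
grip_width: 0.155
grasp_force: 59.2
```

Call:
move_arm:
  increments:
    - {"dx":-0.002,"dy":0,"dz":0,"rx":0,"ry":0,"rz":0,"gripper":0.005}
    - {"dx":-0.002,"dy":0,"dz":0,"rx":0,"ry":0,"rz":0,"gripper":0.005}
    - {"dx":-0.002,"dy":0,"dz":0,"rx":0,"ry":0,"rz":0,"gripper":0.005}
    - {"dx":0,"dy":0,"dz":0,"rx":0,"ry":0,"rz":0,"gripper":0.005}

```text
t: 12.22
ee_pos: [0.6257, -0.0034, 0.0683]
eef_rot: [0.0, 0.708, 0.706, -0.0]
force: [-0.1, -0.4, -2.0]
grip_width: 0.15
grasp_force: 59.2
```

Call:
move_arm:
  increments:
    - {"dx":-0.0015,"dy":0,"dz":0,"rx":0,"ry":0,"rz":0,"gripper":0.005}
    - {"dx":0,"dy":0,"dz":0,"rx":0,"ry":0,"rz":0,"gripper":0.005}

```text
t: 12.48
ee_pos: [0.6257, -0.0046, 0.0683]
eef_rot: [-0.0, 0.708, 0.706, -0.0]
force: [-0.6, 0.4, -3.2]
grip_width: 0.152
grasp_force: 59.2
```

Call:
move_arm:
  increments:
    - {"dx":-0.001,"dy":0,"dz":0,"rx":0,"ry":0,"rz":0,"gripper":0.005}
    - {"dx":0,"dy":0,"dz":0,"rx":0,"ry":0,"rz":0,"gripper":0.005}

```text
t: 12.72
ee_pos: [0.6257, -0.0049, 0.0683]
eef_rot: [-0.0, 0.708, 0.706, 0.0]
force: [-0.8, 1.8, -2.1]
grip_width: 0.156
grasp_force: 59.2
```

Call:
move_arm:
  increments:
    - {"dx":-0.001,"dy":0,"dz":0,"rx":0,"ry":0,"rz":0,"gripper":0.005}
    - {"dx":0,"dy":0,"dz":0,"rx":0,"ry":0,"rz":0,"gripper":0.005}

```text
t: 12.98
ee_pos: [0.6257, -0.0051, 0.0683]
eef_rot: [-0.001, 0.708, 0.706, 0.001]
force: [-0.0, 5.7, -2.7]
grip_width: 0.152
grasp_force: 59.2
```

Contact with the notch's closed end is felt at y ≈ -0.005 (5.7 N). I ease off 1 mm and make the quarter turn.

Call:
move_arm:
  increments:
    - {"dx":0.001,"dy":0,"dz":0,"rx":0,"ry":0,"rz":0,"gripper":0.005}
    - {"dx":0,"dy":0,"dz":0,"rx":0,"ry":0,"rz":-0.175,"gripper":0.005}
    - {"dx":0,"dy":0,"dz":0,"rx":0,"ry":0,"rz":-0.175,"gripper":0.005}
    - {"dx":0,"dy":0,"dz":0,"rx":0,"ry":0,"rz":-0.175,"gripper":0.005}
    - {"dx":0,"dy":0,"dz":0,"rx":0,"ry":0,"rz":-0.175,"gripper":0.005}
    - {"dx":0,"dy":0,"dz":0,"rx":0,"ry":0,"rz":-0.175,"gripper":0.005}
    - {"dx":0,"dy":0,"dz":0,"rx":0,"ry":0,"rz":-0.175,"gripper":0.005}
    - {"dx":0,"dy":0,"dz":0,"rx":0,"ry":0,"rz":-0.175,"gripper":0.005}
    - {"dx":0,"dy":0,"dz":0,"rx":0,"ry":0,"rz":-0.175,"gripper":0.005}
    - {"dx":0,"dy":0,"dz":0,"rx":0,"ry":0,"rz":-0.174,"gripper":0.005}
    - {"dx":0,"dy":0,"dz":0,"rx":0,"ry":0,"rz":0,"gripper":0.005}

```text
t: 14.35
ee_pos: [0.6245, -0.0047, 0.0677]
eef_rot: [-0.001, -0.001, 1.0, 0.001]
force: [-2.1, 4.6, -2.4]
grip_width: 0.154
grasp_force: 59.4
```

```bash
python3 - <<'E'
from h import *
plan([.6255,-.0045,.0635],np.pi/2);s=arm.get_state();print(s["ee_pos"],s["force"],s["ft_torque"])
E
```

```text
yaw now 1.5737 -> 1.5708 rz 0.0029  shift(after turn) [-0.001   0.0002  0.0042] tilt z [-0.0024  0.0014 -1.    ] q7 1.380
[ 0.62448884 -0.00468691  0.06766831] [-2.07892734  4.56105915 -2.43285613] [ 1.4407099   0.61764255 -0.0074226 ]
```

Call:
move_arm:
  increments:
    - {"dx":0,"dy":0.0008,"dz":0.0015,"rx":0,"ry":0,"rz":0.003,"gripper":0.005}
    - {"dx":0,"dy":0,"dz":0.0015,"rx":0,"ry":0,"rz":0,"gripper":0.005}
    - {"dx":0,"dy":0,"dz":0.001,"rx":0,"ry":0,"rz":0,"gripper":0.005}
    - {"dx":0,"dy":0,"dz":0,"rx":0,"ry":0,"rz":0,"gripper":0.005}

```text
t: 14.85
ee_pos: [0.626, -0.0046, 0.0643]
eef_rot: [0.0, 0.001, 1.0, 0.0]
force: [0.4, 4.7, -1.2]
grip_width: 0.155
grasp_force: 59.6
```

Call:
move_arm:
  increments:
    - {"dx":0,"dy":0,"dz":0.001,"rx":0,"ry":0,"rz":0,"gripper":0.005}
    - {"dx":0,"dy":0,"dz":0,"rx":0,"ry":0,"rz":0,"gripper":0.005}

```text
t: 15.1
ee_pos: [0.6261, -0.0045, 0.0635]
eef_rot: [0.0, 0.001, 1.0, 0.0]
force: [-0.2, 4.8, 0.5]
grip_width: 0.152
grasp_force: 59.8
```

Call:
move_arm:
  increments:
    - {"dx":0,"dy":0,"dz":0.0005,"rx":0,"ry":0,"rz":0,"gripper":0.022}
    - {"dx":0,"dy":0,"dz":0,"rx":0,"ry":0,"rz":0,"gripper":0.03}
    - {"dx":0,"dy":0,"dz":0,"rx":0,"ry":0,"rz":0,"gripper":0.04}
    - {"dx":0,"dy":0,"dz":0,"rx":0,"ry":0,"rz":0,"gripper":0.045}
    - {"dx":0,"dy":0,"dz":0,"rx":0,"ry":0,"rz":0,"gripper":0.045}
    - {"dx":0,"dy":0,"dz":-0.01,"rx":0,"ry":0,"rz":0,"gripper":0.045}
    - {"dx":0,"dy":0,"dz":-0.02,"rx":0,"ry":0,"rz":0,"gripper":0.045}
    - {"dx":0,"dy":0,"dz":-0.03,"rx":0,"ry":0,"rz":0,"gripper":0.045}
    - {"dx":0,"dy":0,"dz":-0.04,"rx":0,"ry":0,"rz":0,"gripper":0.045}
    - {"dx":0,"dy":0,"dz":-0.04,"rx":0,"ry":0,"rz":0,"gripper":0.045}
    - {"dx":0,"dy":0,"dz":0,"rx":0,"ry":0,"rz":0,"gripper":0.045}

```text
t: 16.48
ee_pos: [0.6276, -0.0046, 0.2072]
eef_rot: [0.004, 0.001, 1.0, 0.0]
force: [0.0, -0.1, -0.7]
grip_width: 0.528
grasp_force: 0.0
```

```bash
python3 - <<'E'
from h import *
s,w,T=wrist();cs=arm.camera("side");print(s["t"],s["ee_pos"])
o=np.array([.625,-.0045,.042])
print("exp wrist",proj(w,[o,o+[.024,0,.052],o+[-.024,0,.052]],T),"side",proj(cs,[o]))
for n,c,TT in(("wrist",w,T),("side",cs,None)):
    for d in arm.pinpoint("t_bolt",n):print(n,d,onz(c,d["xy"],.042,TT))
canvas=np.zeros((480,800,3),np.uint8);canvas[:300,:400]=cv2.resize(w["img"],(400,300));canvas[:400,400:]=cv2.resize(cs["img"][170:370,290:490],(400,400),interpolation=cv2.INTER_CUBIC)
save("end.png",canvas)
E
```

```text
16.475 [ 0.62763862 -0.00455557  0.20718465]
exp wrist [[324.12529446 215.55391445]
 [324.26637663 265.25966764]
 [324.14708403 196.39819111]] side [[391.96511794 254.1460156 ]]
wrist {'xy': [596.3, 44.4], 'conf': 0.86} [0.49126893 0.20271734 0.042     ]
wrist {'xy': [326.5, 218.3], 'conf': 0.61} [ 0.62726104 -0.00259197  0.042     ]
side {'xy': [395.5, 255.5], 'conf': 0.92} [ 0.62788575 -0.00934742  0.042     ]
side {'xy': [254.1, 215.2], 'conf': 0.75} [0.47718518 0.17553997 0.042     ]
side {'xy': [191.8, 221.6], 'conf': 0.62} [0.38100196 0.19298388 0.042     ]
```

View pics/end.png

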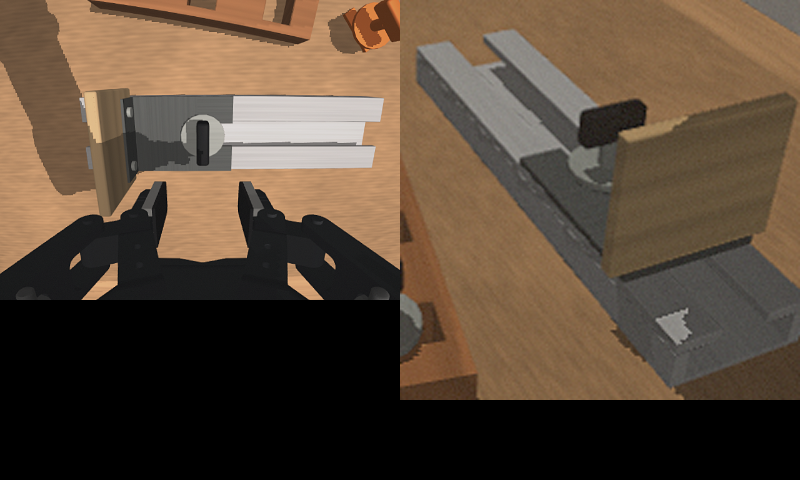

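The bolt stands in the notch with its flange on the dark foot. The bar is square across the slot at (203,143) in the wrist half, the side half agrees, and the gripper is clear. Handing in.

```bash
python3 -c "
from station import arm
print(arm.close_job())"
```

```text
the job is handed in; nothing more can be done
None
```

The bar-handled T-bolt is home in the fence's notch, turned square across the slot with its flange resting on the foot and the gripper clear; I handed the job in at about 16.5 s, and no verdict came back.

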